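Stand up the fallen capacitor in the parts bin

TASK

Pull the grey bin of drive capacitors towards you until it stands wholly on the blue bench mat, and get the capacitor that has fallen over in it standing upright again on its clamp feet with its terminals up. Tip it up inside the bin rather than lifting it out, without dropping it, and leave the two other capacitors standing in the bin and everything else on the bench where it is.

Things in the scene. Friction and masses are not known exactly. Their poses are not given: they have to be found in the camera images.
- mat: Blue bench mat, a flat rectangle 340 mm along its x and 640 mm along its y, 1 mm thin and fixed; it forms no step, the bin slides on and off it freely. Origin: centre of the mat at bench height. Its x axis points away from the robot (within a few degrees).
- bin: Loose grey plastic stacking bin, open on top, about 1.7 kg with its three capacitors (7 to 13 N to slide it; the load's centre lies 25 mm to the +y side of its middle). Origin: centre of its underside; x: short side, pointing roughly away from the robot; y: long side; z up. Upright walls 176 x 276 mm over all and 4 mm thick, floor 4 mm thick: 168 x 268 mm inside. Its rim: see far_lip.
- far_lip (a point): Middle of the bin's far rim: outer edge, top (bin frame x +100 mm, y 0, z 120 mm). The rim runs all round, 16 mm wide and 12 mm tall, flush with the walls inside and overhanging them outside, 200 x 300 mm over all, its top 120 mm above the bench. Nothing stands behind it, down to the bench.
- base_near_right (a point): Corner of the bin's underside, bin frame x -88 mm, y -138 mm.
- base_near_left (a point): Corner of the bin's underside, bin frame x -88 mm, y +138 mm.
- base_far_right (a point): Corner of the bin's underside, bin frame x +88 mm, y -138 mm.
- base_far_left (a point): Corner of the bin's underside, bin frame x +88 mm, y +138 mm.
- fallen: The fallen capacitor: black cylinder, 51 mm diameter, 146 mm long, 0.27 to 0.39 kg, weight evenly spread. Origin: centre of its foot's end face; z axis along the cylinder to the terminal end. At first it lies on the bin's floor, axis 29.5 mm above the bench, foot near the bin's -y end wall, terminals towards the standing ones, own -y axis up. Pinched across its very top end it swivels between the fingers.
- fallen_top (a point): On the fallen capacitor's axis, 152 mm from the foot's end face, level with the two aluminium screw terminals of its top end (brass screws 4 mm prouder). Round its foot sits a steel clamp with three flat feet level with the end face, 120 degrees apart, reaching 37 mm from the axis, 3 mm thick; they let it roll only 15 degrees either way.
- standing_a: Capacitor like the fallen one, standing upright in the +y end of the bin on the near side, 156 mm tall. Origin: centre of its foot's end face, z up.
- standing_b: Capacitor like the fallen one, standing upright in the +y end of the bin on the far side, 156 mm tall. Origin: centre of its foot's end face, z up.
- spray_can: White aerosol can, 65 mm in diameter, 192 mm tall, standing to the left of the bin. Origin: centre of its underside. Not to be disturbed.
- screwdriver: Screwdriver, 200 mm long, lying to the left of the bin. Not to be disturbed.
- fan: Square 120 mm cooling fan, 38 mm thick, lying flat to the right of the bin. Origin: centre of its underside. Not to be disturbed.
There are look-alikes about, which are no part of the job. Leave any orange look-alike of the fallen alone.

How it is judged:
At the end, for the whole second after the job is handed in: Bin flat, all four corners of its underside over the mat (up to 5 mm past its edge allowed); the fallen capacitor and the two others stand on the bin's floor, terminals up, within 0.1 rad of vertical; everything at rest (x of base_near_right in the frame of mat between -0.175 and 0.175 m and y of base_near_right in the frame of mat between -0.325 and 0.325 m and x of base_near_left in the frame of mat between -0.175 and 0.175 m and y of base_near_left in the frame of mat between -0.325 and 0.325 m and x of base_far_right in the frame of mat between -0.175 and 0.175 m and y of base_far_right in the frame of mat between -0.325 and 0.325 m and x of base_far_left in the frame of mat between -0.175 and 0.175 m and y of base_far_left in the frame of mat between -0.325 and 0.325 m and angle between bin's own z axis and vertical below 0.05 rad and height (world z) of bin below 0.006 m and angle between each of fallen, standing_a, standing_b's own z axis and vertical below 0.1 rad and z of fallen in the frame of bin between -0.004 and 0.01 m and x of fallen in the frame of bin between -0.084 and 0.084 m and y of fallen in the frame of bin between -0.134 and 0.134 m and linear speed of each of fallen, standing_a, standing_b, bin below 0.02 m/s and angular speed of each of fallen, standing_a, standing_b below 0.2 rad/s and z of standing_a in the frame of bin between -0.004 and 0.01 m and x of standing_a in the frame of bin between -0.084 and 0.084 m and y of standing_a in the frame of bin between -0.134 and 0.134 m and z of standing_b in the frame of bin between -0.004 and 0.01 m and x of standing_b in the frame of bin between -0.084 and 0.084 m and y of standing_b in the frame of bin between -0.134 and 0.134 m); the robot touches nothing.
It fails at once if the fallen capacitor is lifted out of the bin (its foot's end face rises above the bin's rim) (z of fallen in the frame of bin above 0.12 m).
It fails at once if the fallen capacitor is dropped or topples back (it moves faster than 0.8 m/s) (linear speed of fallen above 0.8 m/s).
It fails at once if a standing capacitor is knocked over (leans more than 0.6 rad) (angle between any of standing_a, standing_b's own z axis and vertical above 0.6 rad).
It fails at once if the bin is tipped (more than 0.3 rad) (angle between bin's own z axis and vertical above 0.3 rad).
It fails at once if the spray can, the screwdriver or the fan is moved by more than 30 mm (distance of any of spray_can, screwdriver, fan from where it was at the start of the episode above 0.03 m).
It also fails if it takes over 64 s, if anything falls off the work surface, if the arm or the gripper's body presses on something with over 40 N, if the wrist force passes 120 N, or if a joint passes its speed limit or range.

ROBOT

A 6-joint arm with a two-finger parallel gripper is mounted at the origin on the work surface. World frame = base frame: x ahead of the robot, y to its left, z up, the work surface at z = 0. Lengths are in m, angles in rad, forces in N, time in s.
With the tool pointing down it reaches from about 0.275 to 0.75 m from the base axis. Payload 10.2 kg.
Tool frame: the origin (TCP) lies midway between the tips of the shut fingers; the grasp point (between the pads) lies 19 mm behind it (env.hold_point_z is the distance from the TCP to the grasp point, in m); z points along the fingers, y is the line along which they close (so a half turn about z gives the same grasp; the last joint's range is limited). The gripper opens to 85 mm and grips with 20 to 120 N. Pads are 22 mm wide; open, the fingers measure 114 mm over their backs; the gripper's body (76 mm by 85 mm) begins 54 mm behind the grasp point. The pads swing forward as they close: fully open they stand 13 mm farther back than shut.
Start: joints at [-1.415, 0.313, 1.498, -0, 1.331, -0.223], TCP at [0.194, -0.488, 0.231] pointing down, gripper open.
Joint ranges: [-2.94, 2.94], [-0.97, 2.17], [0.19, 2.56], [-1.23, 4.37], [0.02, 3.11], [-2.88, 2.88]. Speed limits (rad/s): [2.39, 2.39, 3.01, 3.14, 3.14, 3.14].

INTERFACE

Orientations are given as a unit quaternion [x, y, z, w].
In Python, from bench import env, kinematics, monitor, eyes, job gives the robot as it stands. The module is installed in compiled form; this text tells all that it offers. Calls block until the motion is done:
- env.reach(position, orientation): joint-space move of the TCP to a pose.
- env.movel(position, velocity=0.15, frame=None, guard=None): straight line of the TCP; frame=None keeps the orientation; velocity is the mean speed in m/s. With guard (N) it stops when the force on the tool has changed by that much, and returns True; else False.
- env.set_joints(angles): joint-space move.
- env.release() and env.close_gripper(effort=None): open the fingers fully, or close them until they stop; effort is the grip in N (None keeps the last).
- env.hold(seconds).
- kinematics.ik(position, orientation): joint angles nearest the present ones, or None.
- monitor.sense(): the state.
- eyes.grab_frame(name): name is "scene" or "top"; returns a dict with "frame" (400x640x3 uint8, red, green, blue), "mtx" (3x3 intrinsics, pixels), "view" (4x4, takes a point from world to camera coordinates). Camera axes: x right, y down, z forward; pixel columns grow to the right and rows downward; lengths in m; the calibration is good to about 2 mm. A picture is of the moment at which its call begins. There is no depth.
A pose or a line that the arm cannot do raises env.MotionError and nothing moves.
- job.hand_in(): hands the job in; it is judged then, once.
The state is a dict: "clock": time; "joints": joint angles; "qvel": joint speeds; "joint_efforts": joint torques, N m; "position": TCP position; "ee_rot": TCP orientation; "contact_force": force on the tool from outside, world axes, zero at the start; "ft_torque": the same for the moment, N m; "finger_gap": opening from 0.0 (shut) to 1.0 (fully open); "gripper_force": force on a finger pad.
Only numpy, scipy, OpenCV 4.12 (cv2) and the standard library are available. Lean on these libraries where they do the work, as an engineer would, in place of code of your own. Each camera call takes 0.05 s, during which the arm holds its last target. There are 200 camera calls.

## Working session

There is one attempt and no reset: what is moved stays moved. The work goes in short steps, each a Python script; the robot and the scene stay as the last script left them, time stands still between calls to the robot, and variables do not carry over. Pictures are saved under pics/ and viewed, at most 10 in all, crops included, and the job is handed in when it is done.

```bash
mkdir -p pics; ls
python3 - <<'E'
from bench import env,kinematics,monitor,eyes,job
import cv2,numpy as np
for n in("scene","top"):
    f=eyes.grab_frame(n); cv2.imwrite(f"pics/{n}0.png",f["frame"][:,:,::-1]); print(n,f["mtx"].round(1).tolist(),f["view"].round(3).tolist())
s=monitor.sense();print(s["clock"],s["position"],s["ee_rot"],s["finger_gap"],env.hold_point_z)
E
```

```text
pics
scene [[474.7, 0.0, 321.0], [0.0, 474.7, 196.9], [0.0, 0.0, 1.0]] [[-0.036, 0.999, -0.004, 0.048], [0.868, 0.029, -0.495, -0.465], [-0.495, -0.022, -0.869, 1.959], [0.0, 0.0, 0.0, 1.0]]
top [[494.8, 0.0, 321.7], [0.0, 494.8, 200.1], [0.0, 0.0, 1.0]] [[0.001, -1.0, 0.011, -0.025], [-0.996, -0.002, -0.088, 0.569], [0.088, -0.011, -0.996, 1.609], [0.0, 0.0, 0.0, 1.0]]
0.1 [ 0.19410942 -0.48754215  0.23079725] [ 9.82113180e-01  1.88290616e-01  2.50934361e-05 -5.86661807e-04] 1.0023991899461555 0.0187
```

View pics/scene0.png

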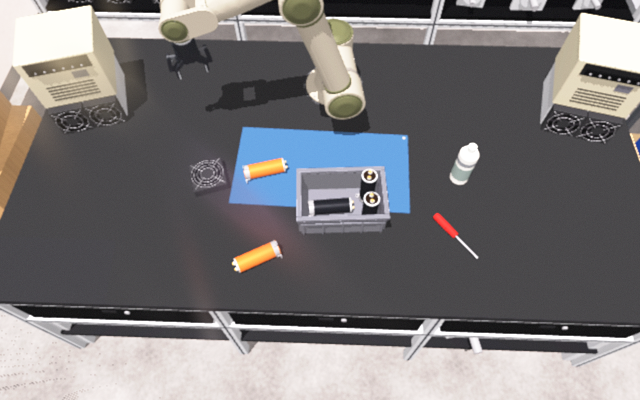

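View pics/top0.png

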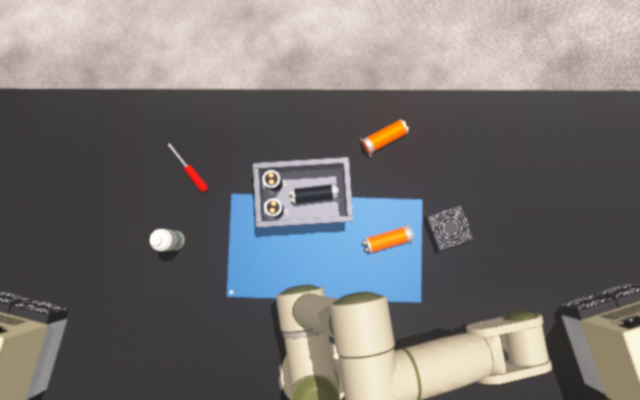

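Candidates for the fallen capacitor in the top view are the black cylinder in the bin (314,195), an orange one on the mat (388,239) and an orange one beyond (385,136). The scene view shows the same three at (331,206), (265,169) and (257,256). The description fits the black one in the bin. I'll check that in one close crop.

```bash
cat > h.py <<'E'
import numpy as np,cv2
from bench import env,kinematics,monitor,eyes,job
from scipy.spatial.transform import Rotation as R
def ray(f,p):
    V=f["view"];Rm=V[:3,:3];o=-Rm.T@V[:3,3]
    return o,Rm.T@np.linalg.inv(f["mtx"])@np.array([p[0],p[1],1.])
def plane(f,p,z):
    o,d=ray(f,p);return o+d*(z-o[2])/d[2]
def tri(fa,pa,fb,pb):
    (o1,d1),(o2,d2)=ray(fa,pa),ray(fb,pb)
    t=np.linalg.lstsq(np.c_[d1,-d2],o2-o1,rcond=None)[0]
    a,b=o1+t[0]*d1,o2+t[1]*d2;return (a+b)/2,np.linalg.norm(a-b)
def proj(f,P):
    c=f["view"]@np.r_[P,1];u=f["mtx"]@c[:3];return u[:2]/u[2]
E
python3 - <<'E'
from h import *
a=cv2.imread("pics/top0.png")[148:238,240:365];b=cv2.imread("pics/scene0.png")[155:240,285:400]
a=cv2.resize(a,None,fx=3.2*2,fy=3.2*2,interpolation=cv2.INTER_CUBIC)
b=cv2.resize(b,None,fx=6.4,fy=6.4,interpolation=cv2.INTER_CUBIC)
# 2 separate halves stacked at half scale 
a=cv2.resize(a,(400,288));b=cv2.resize(b,(400,296))
print(a.shape,b.shape)
cv2.imwrite("pics/crop.png",np.vstack([a,b]))
for n in("top","scene"):
    im=cv2.imread(f"pics/{n}0.png");h=cv2.cvtColor(im,cv2.COLOR_BGR2HSV)
    m=cv2.inRange(h,(100,100,60),(125,255,255))
    c=max(cv2.findContours(m,0,1)[0],key=cv2.contourArea)
    print(n,cv2.minAreaRect(c),cv2.approxPolyDP(c,4,True)[:,0].tolist())
    print([h[y,x].tolist() for x,y in ([(256,200),(348,165),(300,161),(330,222),(310,195)] if n=="top" else [(300,200),(340,172),(384,180)])])
    m=cv2.inRange(h,(5,150,120),(20,255,255))
    print([cv2.boundingRect(c) for c in cv2.findContours(m,0,1)[0] if cv2.contourArea(c)>30])
E
```

```text
(288, 400, 3) (296, 400, 3)
top ((324.8465576171875, 247.716064453125), (195.356689453125, 104.21964263916016), 1.6846843957901) [[231, 194], [228, 297], [274, 298], [288, 287], [313, 284], [335, 297], [372, 291], [385, 294], [389, 301], [421, 301], [420, 199], [353, 197], [352, 222], [256, 228], [253, 195]]
[[130, 16, 196], [139, 10, 199], [135, 13, 195], [114, 37, 167], [117, 34, 68]]
[(369, 228, 38, 24), (368, 120, 39, 31)]
scene ((321.1628723144531, 168.804443359375), (180.3345489501953, 78.64115142822266), 3.283862352371216) [[242, 127], [230, 202], [295, 206], [296, 167], [384, 165], [390, 211], [409, 212], [407, 135]]
[[127, 15, 216], [123, 16, 143], [129, 16, 205]]
[(240, 251, 36, 21), (235, 243, 36, 18), (251, 166, 33, 12), (249, 159, 32, 9)]
```

View pics/crop.png

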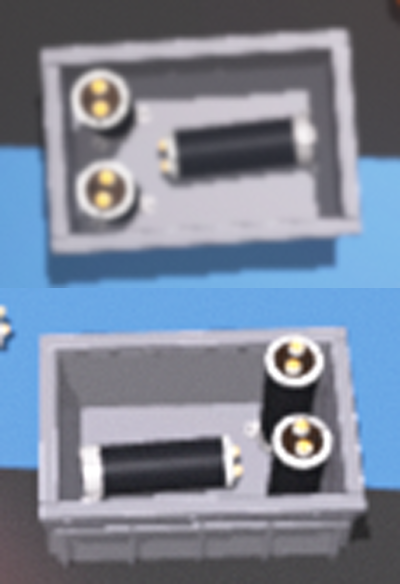

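The crop shows the black capacitor lying in the bin, terminals towards the two standing ones, so the choice is right. The rim and its corners can be read clearly in both views.

Run:
```python
from h import *
T,S=eyes.grab_frame("top"),eyes.grab_frame("scene")
t=lambda x,y:(240+x/3.2-.3,148+y/3.2-.3)
s=lambda x,y:(285+x/3.478-.3,155+(y-288)/3.478-.3)
for n,a,b in [("FL",(40,50),(366,497)),("FR",(348,29),(38,518)),("NR",(362,232),(38,337)),("NL",(50,254),(345,328)),
 ("foot",(312,134),(90,473)),("top",(165,157),(238,462)),("sa",(105,190),(294,361)),("sb",(101,99),(303,440))]:
    p,e=tri(T,t(*a),S,s(*b)); z={"f":.045,"t":.03,"s":.156}.get(n[0],.12)
    print(n,p.round(3),round(e,4),"plane",plane(T,t(*a),z).round(3),plane(S,s(*b),z).round(3))
print("mat",[plane(T,p,0.001).round(3).tolist() for p in [(231,194),(228,297),(421,301),(420,199)]],[plane(S,p,0.001).round(3).tolist() for p in [(242,127),(230,202),(409,212),(407,135)]])
print("can base approx",plane(T,(167,240),.0),"orange mat",[plane(T,p,.03).round(3).tolist() for p in[(364,245),(412,233)]])
print("fan",plane(T,(450,228),.038),"drv",plane(T,(188,168),.01))
```

```text
FL [0.673 0.193 0.138] 0.0032 plane [0.676 0.194 0.12 ] [0.663 0.198 0.12 ]
FR [ 0.696 -0.105  0.123] 0.0035 plane [ 0.697 -0.107  0.12 ] [ 0.695 -0.103  0.12 ]
NR [ 0.498 -0.118  0.121] 0.0038 plane [ 0.498 -0.12   0.12 ] [ 0.498 -0.116  0.12 ]
NL [0.477 0.183 0.119] 0.0017 plane [0.476 0.182 0.12 ] [0.477 0.184 0.12 ]
foot [ 0.602 -0.068  0.038] 0.0129 plane [ 0.602 -0.075  0.045] [ 0.606 -0.062  0.045]
top [0.58  0.08  0.028] 0.0082 plane [0.579 0.076 0.03 ] [0.581 0.084 0.03 ]
sa [0.536 0.129 0.15 ] 0.0037 plane [0.536 0.126 0.156] [0.54  0.13  0.156]
sb [0.623 0.134 0.153] 0.0061 plane [0.623 0.131 0.156] [0.625 0.137 0.156]
mat [[0.591, 0.279, 0.001], [0.251, 0.283, 0.001], [0.237, -0.352, 0.001], [0.575, -0.355, 0.001]] [[0.234, -0.348, 0.001], [0.568, -0.351, 0.001], [0.587, 0.281, 0.001], [0.251, 0.292, 0.001]]
can base approx [0.43734858 0.48880724 0.        ] orange mat [[0.421, -0.163, 0.03], [0.461, -0.32, 0.03]]
fan [ 0.47689028 -0.44358233  0.038     ] drv [0.67718545 0.42261036 0.01      ]
```

```bash
cat >> h.py <<'E'
def qd(th): return np.array([np.cos(th/2),np.sin(th/2),0,0])
def snap(tag):
    F={}
    for n in("top","scene"):
        F[n]=eyes.grab_frame(n);cv2.imwrite(f"pics/{n}{tag}.png",F[n]["frame"][:,:,::-1])
    return F
def st():
    s=monitor.sense();print(round(s["clock"],2),s["position"].round(4),s["contact_force"].round(1),"gap",round(s["finger_gap"],3),"gf",round(s["gripper_force"],1))
E
python3 - <<'E'
from h import *
P=np.array([.676,.065]);
for th in(94,-86):
    q=qd(np.radians(th));print(th,kinematics.ik([*P,.094],q))
best=min((94,-86),key=lambda th:(lambda k:9 if k is None else np.abs(k-monitor.sense()["joints"]).max())(kinematics.ik([*P,.094],qd(np.radians(th)))))
q=qd(np.radians(best));print(best)
env.reach([*P,.22],q);st()
g=env.movel([*P,.094],.1,guard=8);st();print(g)
if not g:
    env.close_gripper(60);st()
E
```

```text
94 [-7.62407316e-02  7.71698913e-01  1.13148913e+00 -4.44089210e-16
  1.23840461e+00 -1.46053902e-01]
-86 None
94
2.79 [0.6761 0.064  0.2201] [ 0.2  0.1 -0. ] gap 0.999 gf 0.0
4.2 [0.6763 0.065  0.0947] [-0.1 -0.4  0. ] gap 1.001 gf 0.0
False
4.84 [0.6754 0.065  0.0943] [-5.4 -0.2  4.8] gap 0.17 gf 59.3
```

Run:
```python
from h import *
env.movel([.60,.066,.0943],.05);st()
env.movel([.527,.067,.0943],.05);st()
env.release();env.movel([.527,.067,.26],.15);st()
j=monitor.sense()["joints"].copy();j[0]-=1.0;env.set_joints(j);st()
F=snap("1")
a=cv2.imread("pics/top1.png")[165:290,225:385];b=cv2.imread("pics/scene1.png")[105:215,280:410]
cv2.imwrite("pics/crop1.png",cv2.resize(a,None,fx=5,fy=4.8,interpolation=cv2.INTER_CUBIC)) 
cv2.imwrite("pics/crop2.png",cv2.resize(b,None,fx=5,fy=5,interpolation=cv2.INTER_CUBIC))
```

```text
6.51 [0.6008 0.0659 0.0943] [ 5.4 -0.2 -3.3] gap 0.174 gf 59.0
8.12 [0.5277 0.0669 0.0943] [ 5.5  0.2 -4.3] gap 0.173 gf 58.7
10.06 [0.5267 0.067  0.2592] [-0.4  0.4  0.7] gap 1.003 gf 0.0
11.91 [ 0.3416 -0.4064  0.2592] [ 0.2 -0.7  0. ] gap 1.0 gf 0.0
```

View pics/crop1.png

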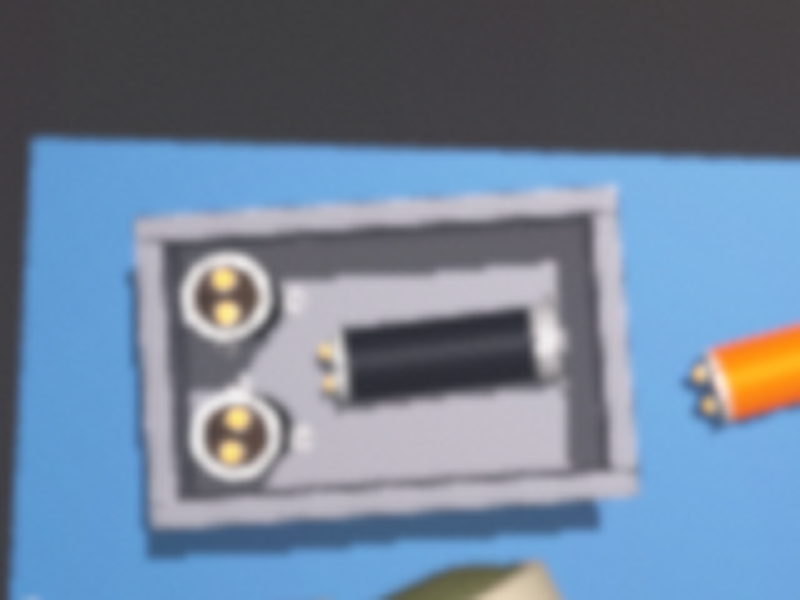

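View pics/crop2.png

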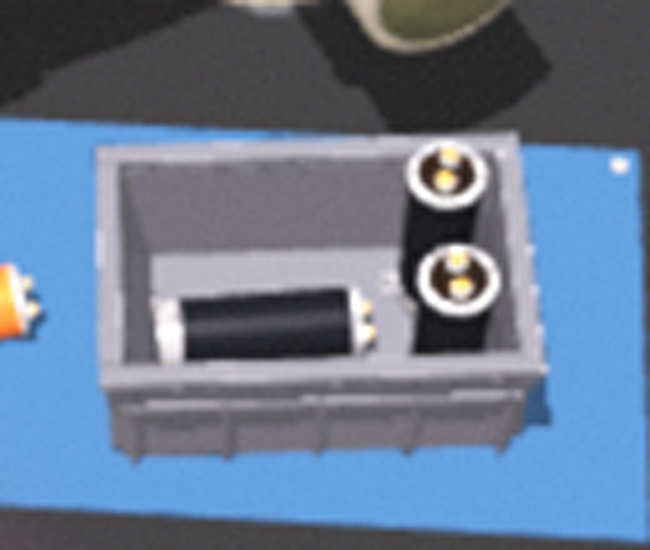

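The bin is now wholly on the mat and the standing pair is upright. In crop1 the rim corners are (135,222), (616,188), (637,492) and (152,527), and the fallen terminals are near (326,369) with the foot near (555,342). In crop2 the terminals are near (367,320).

Run:
```python
from h import *
T,S=eyes.grab_frame("top"),eyes.grab_frame("scene")
t=lambda x,y:(225+x/5-.4,165+y/4.8-.4); s=lambda x,y:(280+x/5-.4,105+y/5-.4)
C=[plane(T,t(*p),.12)[:2] for p in[(135,222),(616,188),(637,492),(152,527)]]
c=np.mean(C,0);yv=(C[0]+C[3]-C[1]-C[2]);xv=(C[0]+C[1]-C[2]-C[3])
yaw=(np.arctan2(-yv[0],yv[1])+np.arctan2(xv[1],xv[0]))/2
print("bin",c.round(4),np.degrees(yaw),np.array(C).round(3).tolist(), [np.degrees(np.arctan2(-yv[0],yv[1])),np.degrees(np.arctan2(xv[1],xv[0]))])
Rb=np.array([[np.cos(yaw),-np.sin(yaw)],[np.sin(yaw),np.cos(yaw)]])
def show(n,p): print(n,p.round(3),"bin",(Rb.T@(p[:2]-c)).round(4))
for n,a,b in[("term",(326,369),(367,320)),("topend",(340,367),(353,322)),("footband",(530,344),(184,330)),("sa",(235,433),(446,174)),("sb",(227,296),(459,279)),("FR",(616,188),(100,383)),("NR",(637,492),(98,150))]:
    p,e=tri(T,t(*a),S,s(*b));show(n+f" {e:.4f}",p)
for n,a,z in[("ax term",(326,369),.03),("ax blackend",(345,367),.035),("ax bandstart",(530,344),.035),("foot end",(560,342),.045),("sa",(235,433),.152),("sb",(227,296),.152)]: show(n,plane(T,t(*a),z))
```

```text
bin [0.4403 0.0386] 3.9858435938294585 [[0.527, 0.194], [0.549, -0.104], [0.354, -0.116], [0.332, 0.181]] [np.float64(4.291062816122743), np.float64(3.680624371536174)]
term 0.0034 [0.433 0.082 0.032] bin [-0.0047  0.0434]
topend 0.0024 [0.434 0.072 0.031] bin [-0.004   0.0338]
footband 0.0048 [ 0.45  -0.051  0.038] bin [ 0.003  -0.0898]
sa 0.0029 [0.392 0.129 0.155] bin [-0.0419  0.0937]
sb 0.0047 [0.478 0.136 0.154] bin [0.0442 0.0944]
FR 0.0049 [ 0.549 -0.102  0.124] bin [ 0.0985 -0.1474]
NR 0.0042 [ 0.354 -0.114  0.121] bin [-0.0969 -0.1465]
ax term [0.433 0.08  0.03 ] bin [-0.0048  0.0418]
ax blackend [0.434 0.067 0.035] bin [-0.0043  0.0291]
ax bandstart [ 0.45  -0.053  0.035] bin [ 0.0029 -0.0922]
foot end [ 0.451 -0.072  0.045] bin [ 0.0028 -0.1114]
sa [0.392 0.128 0.152] bin [-0.042   0.0926]
sb [0.478 0.134 0.152] bin [0.0441 0.0922]
```

```bash
cat >> h.py <<'E'
C=np.array([.4403,.0386]);YB=np.radians(4.0);YA=np.radians(7.5)
d=np.array([-np.sin(YA),np.cos(YA),0]);yt=np.array([np.cos(YA),np.sin(YA),0]);Z=np.array([0,0,1.])
L=.133;G0=np.array([.4348,.0612,.031])
def tool(g,al):
    z=-np.cos(al)*Z+np.sin(al)*d
    M=np.c_[np.cos(al)*d+np.sin(al)*Z,yt,z]
    return g+env.hold_point_z*z,R.from_matrix(M).as_quat()
def way(ph):   # grasp point and tool tilt for capacitor tilt ph (deg)
    a=np.radians(ph);s,c=np.sin(a),np.cos(a)
    dy=.08*s*s+L*(c-1)-.0255*s; dz=L*s+.0255*(c-1)
    return tool(G0+dy*d+dz*Z,np.radians(15+30*ph/90))
E
python3 - <<'E'
from h import *
for ph in range(0,91,10):
    k=kinematics.ik(*way(ph)); print(ph,None if k is None else k.round(2))
p,q=way(0)
k=kinematics.ik(p+.2*Z,q)
if k is not None:
    env.reach(p+.2*Z,q);st()
    g=env.movel(p+.05*Z,.15,guard=8) or env.movel(p,.07,guard=6);st();print(g)
    if not g: env.close_gripper(25);st()
    F=snap("2")
    b=cv2.imread("pics/scene2.png")[85:215,270:430]
    cv2.imwrite("pics/crop3.png",cv2.resize(b,None,fx=4.6,fy=4.6,interpolation=cv2.INTER_CUBIC))
E
```

```text
0 [-0.26  0.48  1.97  0.33  0.82 -0.64]
10 [-0.3   0.45  1.95  0.37  0.92 -0.68]
20 [-0.34  0.42  1.93  0.4   1.   -0.72]
30 [-0.37  0.4   1.92  0.43  1.09 -0.75]
40 [-0.4   0.39  1.9   0.46  1.17 -0.78]
50 [-0.43  0.38  1.88  0.49  1.24 -0.81]
60 [-0.47  0.39  1.86  0.51  1.31 -0.84]
70 [-0.51  0.41  1.83  0.53  1.37 -0.88]
80 [-0.56  0.44  1.81  0.55  1.43 -0.92]
90 [-0.61  0.49  1.77  0.55  1.49 -0.96]
13.86 [0.4345 0.0653 0.213 ] [-0.5  0.3 -0.4] gap 1.0 gf 0.0
15.88 [0.4344 0.0659 0.0132] [0.5 0.4 0.1] gap 1.0 gf 0.0
False
16.29 [0.4343 0.066  0.0133] [-2.3 -0.7  6.5] gap 0.591 gf 25.0
```

View pics/crop3.png

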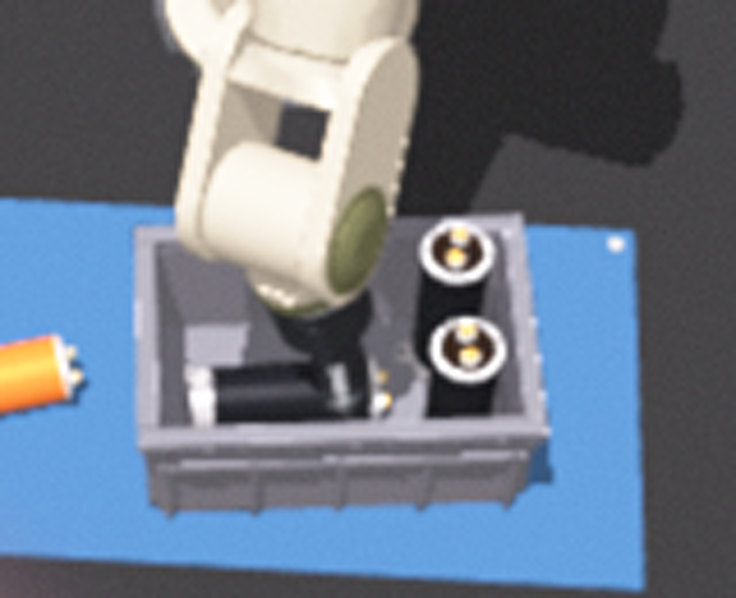

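The fingers hold the fallen capacitor just behind its terminals, near (345,390) in the crop; the gap is about 50 mm against its 51 mm diameter. The standing pair is clear of the gripper. Next I'll start tipping it up.

Run:
```python
from h import *
for ph in(10,20,30,40,50):
    p,q=way(ph);env.movel(p,.05,frame=q);st()
F=snap("3")
b=cv2.imread("pics/scene3.png")[85:215,270:430]
cv2.imwrite("pics/crop4.png",cv2.resize(b,None,fx=4.6,fy=4.6,interpolation=cv2.INTER_CUBIC))
```

```text
17.01 [0.4344 0.063  0.0357] [-0.2  0.1 -2.5] gap 0.587 gf 26.5
17.59 [0.4347 0.0608 0.0574] [-0.1 -0.3 -3.5] gap 0.59 gf 26.5
18.13 [0.435  0.0586 0.0769] [-0.5  0.8 -2.8] gap 0.585 gf 26.5
18.62 [0.4354 0.0557 0.0938] [-0.6 -0.1 -3.1] gap 0.587 gf 26.5
19.07 [0.4359 0.0515 0.1078] [-0.   3.9 -2.8] gap 0.592 gf 27.2
```

View pics/crop4.png

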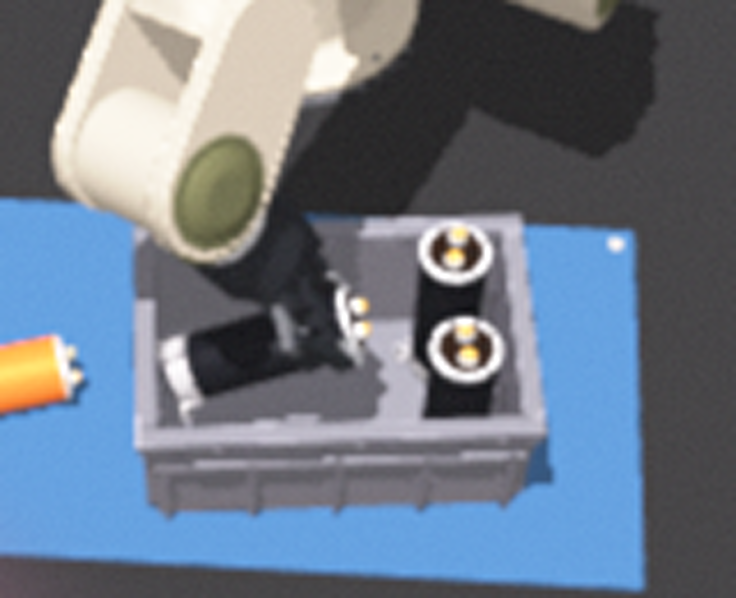

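It isn't swivelling: the capacitor turned only about 17° with the tool, and its foot is in the air near (180,385) against the -y wall. I gripped too far from the end. I'll lay it back down and re-pinch at the very top with minimum grip.

```bash
cat >> h.py <<'E'
G1=G0+.012*d;L1=.145
def way1(ph):
    a=np.radians(ph);s,c=np.sin(a),np.cos(a)
    dy=.08*s*s+L1*(c-1)-.0255*s; dz=L1*s+.0255*(c-1)
    return tool(G1+dy*d+dz*Z,np.radians(20+20*ph/90))
def crop(tag):
    snap(tag)
    b=cv2.imread(f"pics/scene{tag}.png")[85:215,270:430]
    cv2.imwrite(f"pics/crop{tag}.png",cv2.resize(b,None,fx=4.6,fy=4.6,interpolation=cv2.INTER_CUBIC))
E
python3 - <<'E'
from h import *
for ph in(40,30,20,10,0):
    p,q=way(ph);g=env.movel(p,.06,frame=q,guard=12);st()
    if g: print("guard",ph);break
else:
    env.release();st()
    p,q=way1(0);print(env.movel(p,.05,frame=q,guard=8));st()
    env.close_gripper(20);st()
    for ph in(5,10,15,20):
        p,q=way1(ph);env.movel(p,.04,frame=q);st()
    crop("5")
E
```

```text
19.56 [0.4356 0.0556 0.0942] [ 0.2 -0.7 -3.6] gap 0.591 gf 27.3
19.99 [0.4353 0.0585 0.0774] [-0.5  0.4 -4. ] gap 0.587 gf 27.3
20.47 [0.4351 0.0606 0.0579] [-0.1 -0.5 -2.2] gap 0.586 gf 27.3
20.98 [0.4348 0.063  0.0362] [ 0.6 -0.  -2.3] gap 0.585 gf 27.3
21.4 [0.4344 0.0659 0.0133] [-0.6 -0.8  5.6] gap 0.591 gf 28.4
guard 0
```

Run:
```python
from h import *
env.release();st()
p,q=way1(0);print(env.movel(p,.05,frame=q,guard=8));st()
env.close_gripper(20);st()
for ph in(5,10,15,20):
    p,q=way1(ph);env.movel(p,.04,frame=q);env.hold(.1);st();print(monitor.sense()["ft_torque"].round(2))
crop("5")
```

```text
21.85 [0.4336 0.0662 0.0125] [-0.6  0.6 -0. ] gap 0.999 gf 0.0
False
22.27 [0.4324 0.0792 0.0133] [ 0.8 -0.4  0.1] gap 1.002 gf 0.0
22.68 [0.4325 0.0794 0.0136] [-1.5 -1.8  5. ] gap 0.584 gf 20.2
23.25 [0.4326 0.0776 0.026 ] [-0.1 -0.4 -3. ] gap 0.584 gf 21.2
[-0.2  -0.08  0.02]
23.82 [0.4329 0.0759 0.0385] [-0.4  0.4 -2.6] gap 0.586 gf 21.2
[-0.23 -0.08 -0.01]
24.37 [0.4331 0.0743 0.0505] [ 1.6 -1.5 -2.2] gap 0.59 gf 21.2
[-0.31 -0.1   0.04]
24.91 [0.4333 0.0727 0.062 ] [ 0.6  0.3 -2.8] gap 0.587 gf 21.2
[-0.21 -0.1   0.07]
```

View pics/crop5.png

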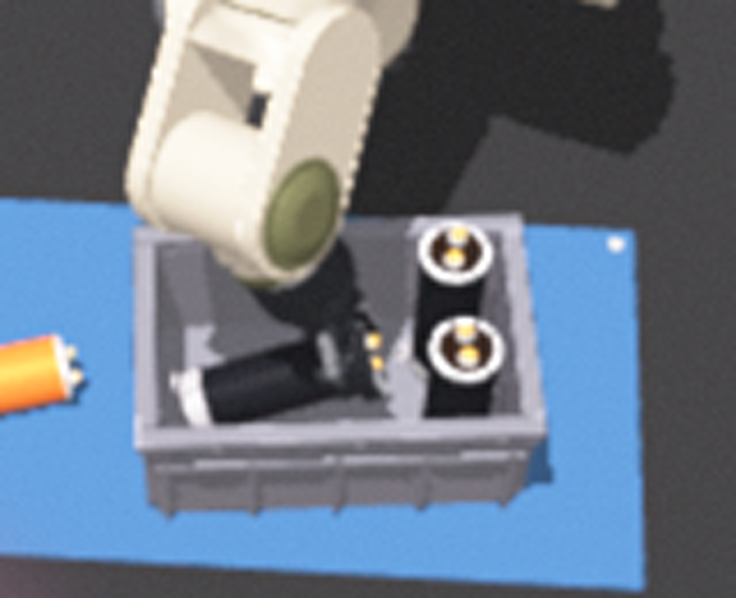

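It now swivels: the axis is tilted about 17° while the tool tilted only 4°, and the foot is still at floor level near (200,405). I'll carry on up.

Run:
```python
from h import *
for ph in(30,40,50,60,70,80):
    p,q=way1(ph)
    try: g=env.movel(p,.05,frame=q,guard=15)
    except env.MotionError as e: print(e);break
    st()
    if g: print("guard",ph);break
crop("6")
```

```text
25.59 [0.4337 0.0694 0.0834] [ 0.7  0.  -2. ] gap 0.585 gf 21.2
26.12 [0.4343 0.065  0.1018] [-0.1  1.1 -1.6] gap 0.586 gf 21.3
26.6 [0.4352 0.0586 0.1169] [ 0.7  1.2 -1.8] gap 0.583 gf 21.4
27.04 [0.4363 0.049  0.128 ] [ 0.2 -0.  -3. ] gap 0.588 gf 21.5
27.5 [0.4381 0.0355 0.1351] [ 0.4  0.9 -2.5] gap 0.588 gf 21.5
28.02 [0.4405 0.0174 0.1378] [ 0.5  0.4 -4.3] gap 0.587 gf 21.5
```

View pics/crop6.png

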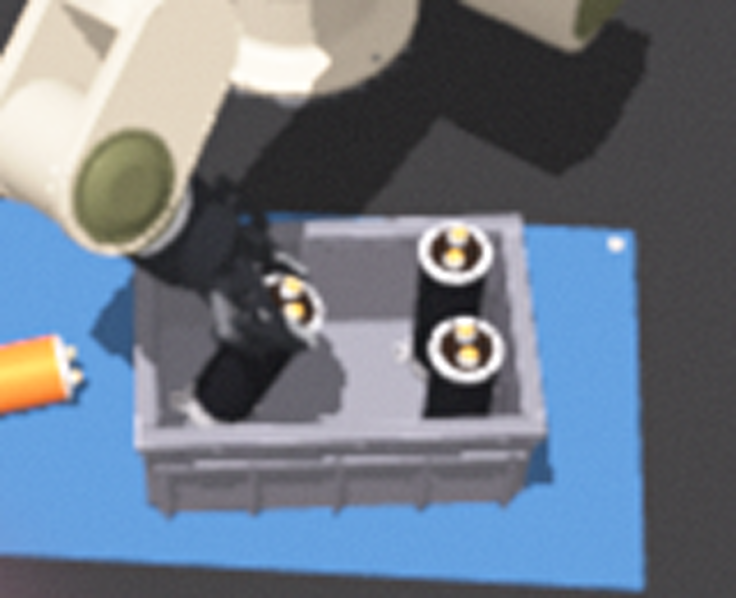

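Run:
```python
from h import *
S=eyes.grab_frame("scene");s=monitor.sense()
z=R.from_quat(s["ee_rot"]).as_matrix()[:,2];g=s["position"]-env.hold_point_z*z
print("g",g.round(4),"alpha",np.degrees(np.arcsin(z@d)), "bin y",(g[:2]-C)@[-np.sin(YB),np.cos(YB)])
cr=lambda P:((proj(S,P)+.4-[270,85])*4.6).round(0)
for ph in range(50,91,5):
    a=np.radians(ph);u=np.cos(a)*d+np.sin(a)*Z;n=-np.sin(a)*d+np.cos(a)*Z
    f=g-L1*u; low=f-.0255*n
    print(ph,"tipfoot",cr(f+.037*n),"foot",cr(f),"term",cr(f+.154*u),"low z",low[2].round(4),"bin y foot",((f[:2]-C)@[-np.sin(YB),np.cos(YB)]).round(4))
```

```text
g [0.4419 0.0065 0.1527] alpha 37.78200924155727 bin y -0.03210197993599887
50 tipfoot [129. 383.] foot [167. 396.] term [296. 298.] low z 0.0253 bin y foot -0.1251
55 tipfoot [140. 389.] foot [180. 401.] term [295. 298.] low z 0.0193 bin y foot -0.1151
60 tipfoot [152. 395.] foot [194. 404.] term [294. 298.] low z 0.0144 bin y foot -0.1045
65 tipfoot [165. 400.] foot [208. 407.] term [293. 297.] low z 0.0105 bin y foot -0.0933
70 tipfoot [179. 404.] foot [223. 409.] term [292. 297.] low z 0.0078 bin y foot -0.0816
75 tipfoot [193. 408.] foot [238. 411.] term [291. 297.] low z 0.0061 bin y foot -0.0696
80 tipfoot [208. 411.] foot [254. 411.] term [290. 297.] low z 0.0055 bin y foot -0.0572
85 tipfoot [223. 413.] foot [269. 411.] term [289. 297.] low z 0.0061 bin y foot -0.0447
90 tipfoot [239. 414.] foot [285. 410.] term [288. 297.] low z 0.0077 bin y foot -0.0321
```

The up-pointing clamp foot at (180,403) matches a 70° tilt, with the lower edge about 4 mm above the floor. I'll turn the tool the remaining 20° about the grasp point, press the feet down gently and check.

Run:
```python
from h import *
s=monitor.sense();z=R.from_quat(s["ee_rot"]).as_matrix()[:,2];g=s["position"]-env.hold_point_z*z
g[2]=.1535
ok=True
for al in(45,52,58):
    p,q=tool(g,np.radians(al));
    if env.movel(p,.03,frame=q,guard=12): print("guard",al);ok=False;break
    st()
if ok:
    s0=monitor.sense()["position"]
    print(env.movel(s0-.008*Z,.02,guard=8));st();print("drop",s0[2]-monitor.sense()["position"][2])
crop("7")
```

```text
28.44 [0.4401 0.0193 0.1397] [-0.7 -0.7 -3.1] gap 0.587 gf 21.6
28.72 [0.44   0.0209 0.1415] [-0.1  0.1 -2.8] gap 0.588 gf 21.7
28.98 [0.4398 0.0222 0.1431] [-0.7 -0.1 -3.1] gap 0.583 gf 21.8
True
29.25 [0.4399 0.0229 0.1417] [-0.3  1.1  4.1] gap 0.588 gf 22.0
drop 0.0014458324254093824
```

View pics/crop7.png

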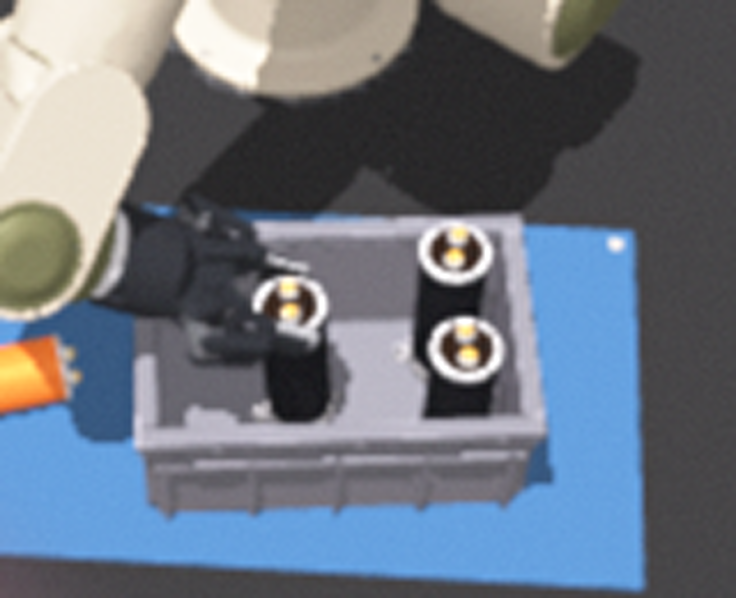

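It's almost upright with a slight overshoot: the top is at (291,303), the foot near (299,412), and contact came 3 mm early, which is about 5°. I'll rotate back 4.5°, seat it, release and retreat.

Run:
```python
from h import *
s=monitor.sense();z=R.from_quat(s["ee_rot"]).as_matrix()[:,2];g=s["position"]-env.hold_point_z*z
p,q=tool(g,np.radians(53.5));env.movel(p,.02,frame=q);st()
s0=monitor.sense()["position"];print(env.movel(s0-.008*Z,.015,guard=10));st()
s=monitor.sense();z=R.from_quat(s["ee_rot"]).as_matrix()[:,2];g=s["position"]-env.hold_point_z*z
print("grasp z",g[2], "foot z est",g[2]-L1)
```

```text
29.6 [0.44   0.0222 0.1407] [ 0.3  0.3 -3.6] gap 0.585 gf 22.2
True
29.88 [0.4398 0.0226 0.1389] [0.4 2.8 4.2] gap 0.588 gf 22.4
grasp z 0.14995434579511535 foot z est 0.004954345795115361
```

Run:
```python
from h import *
env.release();env.hold(.3);st()
s=monitor.sense();z=R.from_quat(s["ee_rot"]).as_matrix()[:,2]
env.movel(s["position"]-.11*z,.1);st()
j=monitor.sense()["joints"].copy();j[0]-=.5;env.set_joints(j);st()
F=snap("8")
# terminal-end centre of each capacitor: both views at 156 mm, and their brass blobs
for n in("top","scene"):
    h=cv2.cvtColor(cv2.imread(f"pics/{n}8.png"),cv2.COLOR_BGR2HSV)
    m=cv2.inRange(h,(10,70,150),(35,200,255))
    k,_,stt,ce=cv2.connectedComponentsWithStats(m)
    print(n,[(c.round(1).tolist(),int(a[4])) for c,a in zip(ce[1:],stt[1:]) if 5<a[4]<200])
a=cv2.imread("pics/top8.png")[165:290,225:345];b=cv2.imread("pics/scene8.png")[105:215,280:410]
a=cv2.resize(a,(384,400),interpolation=cv2.INTER_CUBIC);b=cv2.resize(b,(416,400),interpolation=cv2.INTER_CUBIC)
cv2.imwrite("pics/final.png",np.hstack([a,b]))
for n,p in(("fallen",(.4419-.001,.0075)),("sa",(.392,.128)),("sb",(.478,.134))):
    print(n,[(proj(F[v],[*p,.154])).round(1) for v in("top","scene")])
```

```text
30.63 [0.4398 0.0224 0.1387] [ 0.1 -1.   0.2] gap 1.003 gf 0.0
31.88 [ 0.4512 -0.0649  0.2038] [0.1 0.1 1. ] gap 0.997 gf 0.0
32.79 [ 0.3654 -0.2724  0.2038] [ 0.5 -0.5 -0.3] gap 1.0 gf 0.0
top [([404.6, 126.8], 30), ([371.2, 142.3], 21), ([269.3, 222.6], 18), ([269.8, 229.1], 18), ([405.2, 233.5], 21), ([311.0, 234.0], 21), ([311.8, 240.4], 17), ([369.9, 244.0], 24), ([272.0, 252.0], 19), ([271.0, 258.7], 17), ([421.5, 325.5], 6), ([429.9, 340.8], 51), ([318.0, 376.3], 13), ([329.0, 380.4], 7), ([318.4, 389.7], 77), ([336.5, 389.5], 6)]
scene [([293.5, 15.7], 6), ([62.9, 61.2], 32), ([179.7, 72.0], 53), ([634.4, 136.7], 57), ([370.0, 135.5], 6), ([368.2, 139.8], 8), ([333.7, 147.4], 7), ([636.7, 153.1], 18), ([334.1, 151.9], 9), ([370.7, 156.4], 7), ([371.7, 161.1], 9)]
fallen [array([311.7, 238.5]), array([332.5, 150.3])]
sa [array([271.6, 254.8]), array([368. , 139.5])]
sb [array([269.8, 226.2]), array([370.1, 160.4])]
```

I've used all ten picture views, so I'll check by numbers: triangulate each top end and compare its height.

Run:
```python
from h import *
T,S=eyes.grab_frame("top"),eyes.grab_frame("scene")
for n,a,b in[("fallen",(311.4,237.2),(333.9,149.6)),("sa",(271.5,255.3),(369.1,137.6)),("sb",(269.5,225.9),(371.2,158.7))]:
    print(n,tri(T,a,S,b))
# side edges of the fallen body below its top in the scene view (dark pixels per row)
g=cv2.cvtColor(S["frame"],cv2.COLOR_RGB2GRAY)
for y in range(158,176,3): 
    r=np.where(g[y,318:352]<45)[0]; print(y,(r.min()+318,r.max()+318) if len(r) else None)
print([proj(S,[.441,.0075,z]).round(1).tolist() for z in(.15,.1,.05)])
im=cv2.cvtColor(T["frame"],cv2.COLOR_RGB2HSV);m=cv2.inRange(im,(100,100,60),(125,255,255))
c=max(cv2.findContours(m,0,1)[0],key=cv2.contourArea);print(cv2.approxPolyDP(c,4,True)[:,0].tolist())
print("fan/can/driver px change:",[int(np.abs(cv2.cvtColor(T["frame"],cv2.COLOR_RGB2GRAY)[y0:y1,x0:x1].astype(int)-cv2.imread("pics/top0.png",0)[y0:y1,x0:x1]).mean()) for x0,y0,x1,y1 in[(425,200,475,252),(145,222,188,255),(165,140,210,195)]])
```

```text
fallen (array([0.44481678, 0.01012329, 0.1635285 ]), np.float64(0.003812176081701312))
sa (array([0.39078638, 0.12916449, 0.16333925]), np.float64(0.003657291091883195))
sb (array([0.47854723, 0.13532775, 0.16485398]), np.float64(0.0025792542952556992))
158 (np.int64(328), np.int64(340))
161 (np.int64(328), np.int64(340))
164 (np.int64(328), np.int64(340))
167 (np.int64(328), np.int64(339))
170 (np.int64(328), np.int64(339))
173 (np.int64(328), np.int64(339))
[[332.5, 151.0], [332.3, 159.3], [332.0, 167.2]]
[[231, 194], [228, 297], [266, 297], [291, 286], [323, 289], [366, 270], [387, 270], [400, 301], [420, 300], [404, 280], [421, 282], [421, 253], [416, 250], [421, 246], [420, 199]]
fan/can/driver px change: [1, 1, 1]
```

The fallen capacitor's top is as high as the standing ones (0.163 against 0.163 and 0.165 m) and its sides run plumb. The bin is inside the mat, and the fan, can and screwdriver haven't moved.

```bash
python3 -c "
from bench import job
print(job.hand_in())"
```

```text
the job is handed in; nothing more can be done
None
```

I pulled the bin wholly onto the mat and tipped the fallen capacitor upright inside it, with the two others still standing and the fan, can and screwdriver unmoved; I handed it in at about 33 s of the 64 s, and no verdict was shown.

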